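# Lock the fragrance sample chest

## Robot

A 7-joint arm with a two-finger parallel gripper is mounted at the origin on the work surface. World frame = base frame: x ahead of the robot, y to its left, z up, the work surface at z = 0. Lengths are in m, angles in rad, forces in N, time in s.
With the tool pointing down it reaches from about 0.425 to 0.925 m from the base axis. Payload 6.8 kg.
Tool frame: the origin (TCP) lies at the very end of the fingers, on their centre line; the grasp point (between the pads) lies grasp_offset behind it (grasp_offset is the distance from the TCP to the grasp point, in m); z points along the fingers, y is the direction in which the jaws open and shut (so a half turn about z gives the same grasp; the last joint's range is limited). The gripper opens to 85 mm and grips with 20 to 120 N. Pads are 22 mm wide; open, the fingers measure 114 mm over their backs; the gripper's body (76 mm by 85 mm) begins 54 mm behind the grasp point. The pads swing forward as they close: fully open they stand 13 mm farther back than shut.
Start: joints at [-1.215, 0.477, 0.022, 1.555, -0.011, 1.109, -0.083], TCP at [0.302, 0.604, 0.231] pointing down, gripper open.
Joint ranges: [-2.96, 2.96], [-0.34, 2.1], [-1.41, 1.46], [0.24, 2.44], [-1.37, 4.51], [0.17, 1.92], [-2.96, 2.96]. Speed limits (rad/s): [2.39, 2.39, 3.14, 3.14, 3.14, 3.14, 3.14].

## Interface

Orientations are given as a unit quaternion [w, x, y, z].
In Python, from station import * gives the robot as it stands.
- The arm moves only by the shell command python3 -m handwheel 'ROWS' [FORCE]. ROWS is JSON, one flat list of numbers, 7 for each row, row after row: the shift along the world's x, y, z in cm, then the turn, a rotation vector about the world's x, y, z in degrees, then the opening, from 0 (shut) to 1 (fully open). In form: [tx, ty, tz, ax, ay, az, fingers, tx, ty, tz, ax, ay, az, fingers, ...]. A call has 1 to 8 rows; each row is the pose to reach, as a shift and turn from the pose measured when the call began; what a row does not reach only later rows make up. A row lasts 1/12 s, in which the tool goes at most 41.7 mm and 7.16 degrees, less where a joint would pass 70% of its speed; a pose out of reach is approached as far as the arm can. A call with a gripper value outside its range is refused whole. The fingers move at their own pace and stop on an object; FORCE is the grip in N (left out, the last holds). Time passes only in rows, so rows that repeat a pose let the fingers close. It gives the time, the measured TCP pose, the force and the opening at its end, in the units of the state.
- get_obs(): the state, without advancing time (a new reading comes with each control period).
- read_camera(name): name is "scene" or "top"; returns the picture (480x640x3 uint8, red, green, blue); there is no depth.
- camera_info(name): a dict with "fx", "fy", "cx", "cy" (pixels), "k1" (the pictures are not rectified: a ray, as slopes to the right and down, at radius r is drawn at 1 + k1 r^2 times it, then the intrinsics apply), "R" (3x3) and "t" (3): a world point X has camera coordinates R X + t. Camera axes: x right, y down, z forward; pixel columns grow to the right and rows downward; lengths in m; the calibration is good to about 2 mm. A picture is of the moment at which its call begins. camera_info takes no time and is no camera call.
- hand_in(): hands the job in, once; it reports no verdict.
The state is a dict: "t": time; "q": joint angles; "joint_vel": joint speeds; "joint_torque": joint torques, N m; "eef_pos": TCP position; "tool_rot": TCP orientation; "contact_force": force on the tool from outside, world axes, zero at the start; "torque": the same for the moment, N m; "gripper_width": opening from 0.0 (shut) to 1.0 (fully open).
Only numpy, scipy, OpenCV 4.12 (cv2) and the standard library are available. Lean on these libraries where they do the work, as an engineer would, in place of code of your own. Each camera call takes 0.05 s, during which the arm holds its last target. There are 200 camera calls.

## Task

Lock the ivory sample chest: push the small blue knob on the brass disc round with a fingertip until the slot across the disc lines up with the steel bar, then push the bar by its upright red plate through the disc until it is fully home in the keeper on the other side. Push gently and only push: grip nothing, do not lift the bar out of its guide, leave all the bottles, vials and cartons standing where they are, and finish with the hand clear of everything.

Things in the scene. Friction and masses are not known exactly. Their poses are not given: they have to be found in the camera images.
- chest: Ivory sample chest, fixed to the table, 240 x 380 x 70 mm (its x, y, z). Origin: centre of its underside. On its flat top the lock lies along the chest's y axis (x = 0): from -y to +y a dark steel guide holding the bar, the brass disc (axis at y = +105 mm) and the dark steel keeper. The bar is pushed along chest +y.
- guide (a point): Middle of the guide's floor, 5 mm above the chest top, at chest x 0, y -28 mm. The guide is an open-topped channel fixed on the chest, 174 mm long (y), 15.6 mm wide inside, walls 8 mm thick reaching 15 mm above the chest top, on a base 44 mm wide. Axes as the chest's.
- keeper (a point): Middle of the end face in the keeper's pocket, at chest x 0, y +168 mm, 12 mm above the chest top. The bar's tip stops against it when fully home. Keeper: fixed steel block 37 mm wide (x), 27 mm long (y), top 25 mm above the chest top, its pocket 21 mm wide, 19 mm deep, open towards the disc. Axes as the chest's.
- disc_axis (a point): The brass locking disc's axis at the height of the disc's upper face, 20 mm above the chest top. Disc 80 mm in diameter, lying flat. A straight slot 22 mm wide and 16 mm deep, open at both ends and at the top, runs right across it through the axis, along this point's y axis; the point turns with the disc. z is up.
- disc_knob (a point): Centre of the top of the disc's blue knob: an upright pin 10 mm in diameter, standing 26 mm above the disc's upper face (so its top is 46 mm above the chest top), 29 mm from the disc's axis along the disc's own x axis, at right angles to the slot. It is the part to push. Turns with the disc.
- disc (a joint): Angle of the disc (rad, anticlockwise positive from above). The slot lines up with the bar at 0 (knob on chest +x side) and equally at 3.14 (knob on -x side); either will do. Turns from -0.5 to 3.64, no detents, stays where left (about 2 N at the knob turns it). Starts between 0.55 and 2.6. Unless lined up within about 0.1 rad, its rim blocks the bar.
- bar: Loose steel locking bar of 0.26 kg lying in the guide, 14 x 160 x 14 mm (x, y, z), its last 14 mm at +y tapering to a 6 mm wide nose. Origin: centre of its underside; axes as the chest's. It slides along the chest's y by 113 to 148 mm to be home and needs 1 to 4 N. At its rear (-y) end stands the red push plate.
- bar_plate (a point): Centre of the rear (-y) face of the bar's upright red plate: 34 mm wide (x), 8 mm thick (y), rising from the bar's top face to 28 mm above it. This point lies 14 mm above the bar's top face, 28 mm above its underside. Push here towards +y; the plate clears the guide walls by 4 mm.
- bar_tip (a point): Tip of the bar's nose, at its +y end, 7 mm above its underside (160 mm from bar_plate along y).
- vial_amber: Amber sample vial with black cap, 24 mm in diameter, 58 mm tall, standing loose on the chest's top beside the lock, on the +x side. Origin: centre of its underside.
- vial_green: Green glass sample vial with white cap, 24 mm in diameter, 58 mm tall, standing loose on the chest's top beside the lock, on the -x side. Origin: centre of its underside.
- black_bottle: Tall black round bottle, 48 mm in diameter, 160 mm tall, loose on the table to the robot's left. Origin: centre of its underside.
- flacon: Flat amber perfume bottle with dark cap, 30 x 60 mm, 108 mm tall, loose on the table to the robot's right. Origin: centre of its underside.
- plum_carton: Plum-coloured carton with a gold band, 60 x 80 x 110 mm, loose on the table to the robot's right. Origin: centre of its underside.
- black_carton: Black carton, 70 x 70 x 90 mm, loose on the table to the robot's left. Origin: centre of its underside.
There are look-alikes about, which are no part of the job. Of the things that look like the bar, the middle-sized one is meant.

How it is judged:
By the outcome, as a careful person would: the job done as asked, in the order asked, and still so for the second after the job is handed in, with the robot touching nothing.
It also fails if it takes over 51 s, if anything falls off the work surface, if the arm or the gripper's body presses on something with over 40 N, if the wrist force passes 120 N, or if a joint passes its speed limit or range.

## Working session

There is one attempt and no reset: what is moved stays moved. The work goes in short steps, Python scripts to look and compute and a shell command to move; the robot and the scene stay as the last step left them, time stands still between calls to the robot, and variables do not carry over. Pictures are saved under pics/ and viewed, on a budget of 10 in all, crops included, one or two more only if the job needs it, and the job is handed in when it is done.

```bash
mkdir -p pics
python3 - <<'E'
from station import *
import cv2
for n in ("top","scene"):
    im=read_camera(n); cv2.imwrite(f"pics/{n}0.png",im[:,:,::-1]); c=camera_info(n); print(n,c)
o=get_obs(); print(o)
E
```

```text
top {'fx': 611.5146041352184, 'fy': 611.5146041352184, 'cx': 319.08050729129536, 'cy': 248.47768255926667, 'k1': -0.14365987752410758, 'R': array([[-0.02089794, -0.99960547, -0.01876636],
       [-0.99604521,  0.02243746, -0.08596801],
       [ 0.08635517,  0.01689559, -0.99612114]]), 't': array([0.02299036, 0.47229411, 1.53192526])}
scene {'fx': 486.17912515470283, 'fy': 486.17912515470283, 'cx': 316.87617975503025, 'cy': 244.6350701717295, 'k1': -0.08510501983685632, 'R': array([[-9.99145336e-02,  9.94996023e-01, -6.91404052e-07],
       [ 7.74423598e-01,  7.77648721e-02, -6.27869983e-01],
       [-6.24728082e-01, -6.27338719e-02, -7.78318241e-01]]), 't': array([ 0.04206085, -0.33070414,  1.48160176])}
{'t': 0.1, 'q': array([-1.21511719,  0.47771034,  0.02236183,  1.55635694, -0.01148545,
        1.10930386, -0.08309728]), 'joint_vel': array([ 0.00040146, -0.00285847, -0.00019603, -0.0032466 , -0.00053661,
       -0.00148043, -0.00138572]), 'joint_torque': array([ 5.17647219e-03, -5.97760391e+01,  1.61399178e+00, -2.81958371e+01,
        1.28871875e-02,  5.02173658e-03, -5.79209683e-06]), 'eef_pos': array([0.30173289, 0.60320554, 0.23042624]), 'tool_rot': array([-1.19989776e-04,  2.29810934e-01,  9.73234943e-01, -8.16238142e-04]), 'contact_force': array([ 0.0596074 , -0.34920757,  0.32862579]), 'torque': array([ 0.00862479, -0.0299374 , -0.0107615 ]), 'gripper_width': 0.9970744812677161}
```

View pics/top0.png

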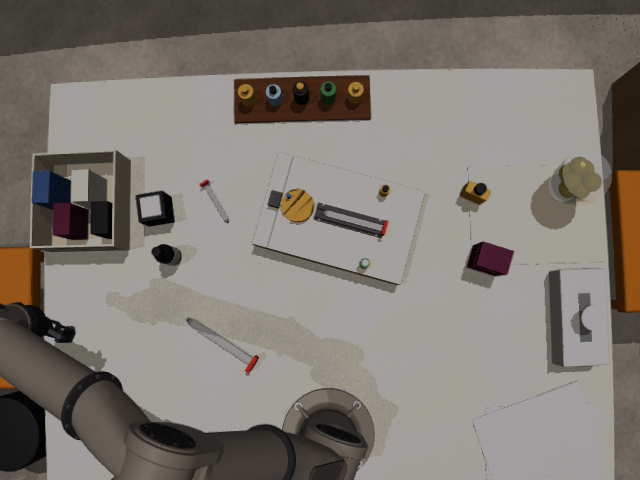

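View pics/scene0.png

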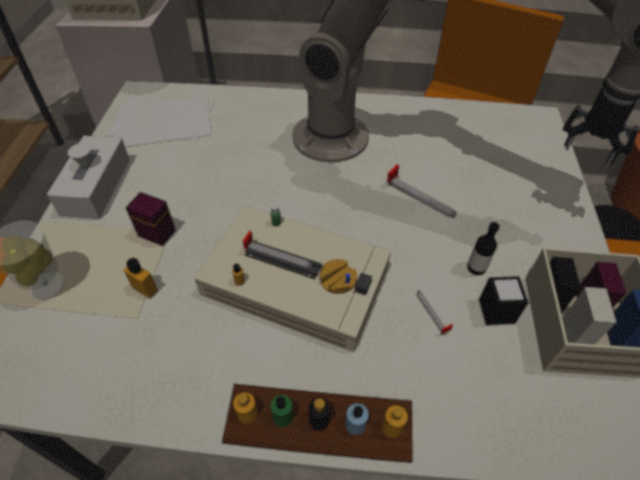

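The top view shows the chest at the centre, with the disc near (297,205), the red plate near (385,228) and the keeper near (274,199). The vials are at (384,190) and (364,263). Next I'll enlarge it.

Run:
```python
import cv2
a=cv2.imread("pics/top0.png")[145:293,245:435]; cv2.imwrite("pics/c1.png",cv2.resize(a,None,fx=4,fy=4,interpolation=cv2.INTER_CUBIC))
a=cv2.imread("pics/scene0.png")[200:350,190:400]; cv2.imwrite("pics/c2.png",cv2.resize(a,None,fx=3.8,fy=3.8,interpolation=cv2.INTER_CUBIC))
```

```text
(no output)
```

View pics/c1.png

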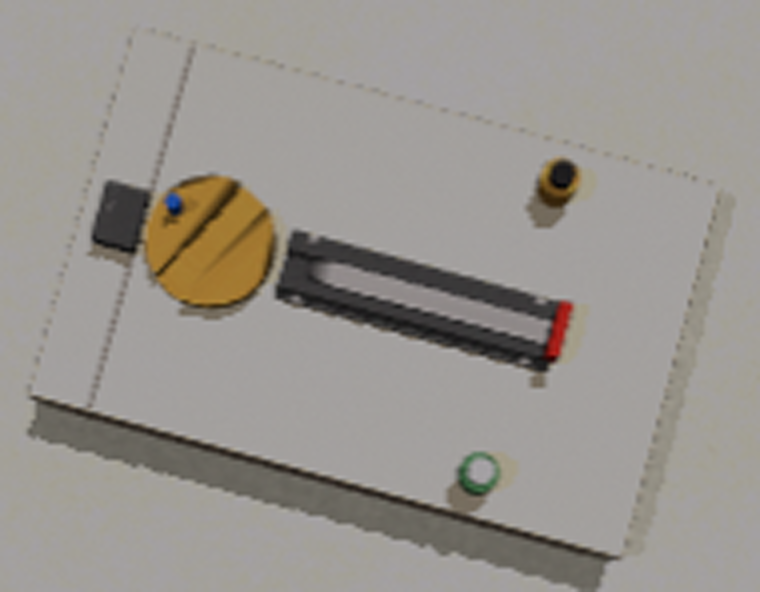

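View pics/c2.png

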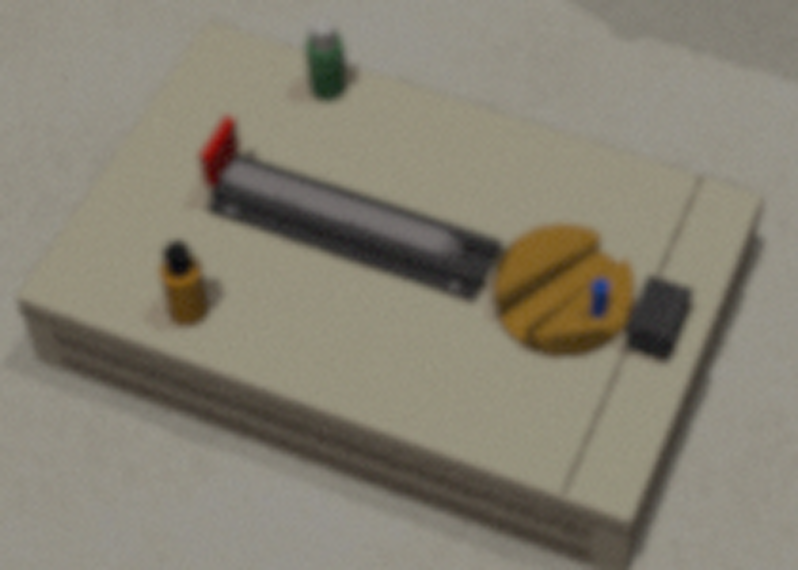

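Top crop: the chest corners are at (137,28), (717,185), (618,557) and (33,398). The knob top is at (174,202), the disc centre at (210,240), the plate's rear top edge at (572,304)-(562,360), the amber cap at (563,172) and the green cap at (480,470). The scene crop agrees, with the knob top at (600,283).

```bash
cat > h.py <<'E'
import numpy as np, cv2
from station import *
from scipy.optimize import least_squares
def K(c): return np.array([[c['fx'],0,c['cx']],[0,c['fy'],c['cy']],[0,0,1]]),np.array([c['k1'],0,0,0,0])
def w(name,p,z):
    c=camera_info(name); k,d=K(c)
    u=cv2.undistortPoints(np.array([[p]],float),k,d)[0,0]
    r=c['R'].T@np.array([*u,1]); o=-c['R'].T@c['t']; return o+r*(z-o[2])/r[2]
def T(p): return (245+(p[0]+.5)/4-.5,145+(p[1]+.5)/4-.5)
def S(p): return (190+(p[0]+.5)/3.8-.5,200+(p[1]+.5)/3.8-.5)
E
python3 - <<'E'
from h import *
px=[(137,28),(717,185),(618,557),(33,398)]
L=np.array([(.12,.19),(.12,-.19),(-.12,-.19),(-.12,.19)])
W=np.array([w('top',T(p),.07)[:2] for p in px])
px2=[(632,565),(22,300),(210,22),(760,200)]
W2=np.array([w('scene',S(p),.07)[:2] for p in px2])
R=lambda a:np.array([[np.cos(a),-np.sin(a)],[np.sin(a),np.cos(a)]])
def fit(W):
    s=least_squares(lambda v:(L@R(v[2]).T+v[:2]-W).ravel(),[.65,0,0]);print(s.x,np.round(s.fun*1000,1));return s.x
a=fit(W);b=fit(W2);v=fit((W+W2)/2)
for n,c,p,z in [('knob','top',(174,202),.116),('knob','scene',(600,282),.116),('disc','top',(210,240),.09),('disc','scene',(565,288),.09),('plt','top',(572,304),.117),('plt','top',(562,360),.117),('plt','scene',(232,120),.117),('plt','scene',(205,153),.117),('amb','top',(563,172),.128),('amb','scene',(177,248),.128),('grn','top',(480,470),.128),('grn','scene',(322,37),.128)]:
    q=w(c,(T if c=='top' else S)(p),z)[:2]; print(n,c,q.round(4),((q-v[:2])@R(v[2])).round(4))
for n,l in dict(disc=(0,.105),guide=(0,-.028),keeper=(0,.168),knob0=(.029,.105)).items(): print(n,(R(v[2])@l+v[:2]).round(4))
E
```

```text
[ 0.54505468 -0.03771389 -0.28983261] [ 0.2  2.5 -0.3 -2.7 -1.3 -3.4  1.5  3.6]
[ 0.55224917 -0.03760182 -0.31068254] [-13.5  -3.    3.   -4.9   3.3   2.1   7.2   5.8]
[ 0.54865192 -0.03765786 -0.30035944] [-6.6 -0.3  1.3 -3.8  1.  -0.6  4.4  4.7]
knob top [0.5949 0.0829] [0.0085 0.1288]
knob scene [0.5918 0.0816] [0.0059 0.1267]
disc top [0.5754 0.063 ] [-0.0042  0.104 ]
disc scene [0.5793 0.0623] [-0.0003  0.1045]
plt top [ 0.5274 -0.1541] [ 0.0142 -0.1175]
plt top [ 0.4939 -0.1471] [-0.0199 -0.1207]
plt scene [ 0.4972 -0.1416] [-0.0184 -0.1145]
plt scene [ 0.5237 -0.1526] [ 0.0101 -0.1172]
amb top [ 0.6055 -0.1503] [ 0.0876 -0.0908]
amb scene [ 0.6009 -0.1518] [ 0.0836 -0.0936]
grn top [ 0.4287 -0.0957] [-0.0974 -0.091 ]
grn scene [ 0.4359 -0.0967] [-0.0903 -0.0897]
disc [0.5797 0.0626]
guide [ 0.5404 -0.0644]
keeper [0.5984 0.1228]
knob0 [0.6074 0.0541]
```

```bash
python3 -m handwheel '[4,-6.5,1,0,0,-7,0, 8,-13,2,0,0,-14,0, 12,-19.5,2,0,0,-21,0, 15,-26,2,0,0,-28,0, 18,-30,2,0,0,-35,0, 20,-33,2,0,0,-42,0, 22,-36,2,0,0,-49,0, 22,-36,2,0,0,-53.5,0]'
cat > n.py <<'E'
from h import *
from scipy.spatial.transform import Rotation as Ro
import sys
D=np.array([.576,.0628]);yaw=-.295
ex=np.array([np.cos(yaw),np.sin(yaw)]);ey=np.array([-ex[1],ex[0]])
o=get_obs();p=o['eef_pos'];q=o['tool_rot'];M=Ro.from_quat(np.roll(q,-1)).as_matrix()
print('t',o['t'],'p',p.round(4),'rel disc (chest)',((p[:2]-D)@np.c_[ex,ey]).round(4),'toolx hdg',np.degrees(np.arctan2(M[1,0],M[0,0])).round(1),'z',M[:,2].round(3),'F',o['contact_force'].round(2),'g',o['gripper_width'])
if len(sys.argv)>3:
    a=list(map(float,sys.argv[1:4])); t=np.r_[D+a[0]*ex+a[1]*ey,a[2]]; print('shift cm',((t-p)*100).round(2))
E
python3 n.py .0029 .0518 .13
```

```text
t: 0.77
eef_pos: [0.4747, 0.3173, 0.2488]
tool_rot: [-0.001, 0.646, 0.764, -0.001]
contact_force: [0.4, -0.3, 0.2]
gripper_width: -0.0
t 0.7667 p [0.4747 0.3173 0.2488] rel disc (chest) [-0.171  0.214] toolx hdg 99.6 z [-0.002 -0.    -1.   ] F [ 0.45 -0.27  0.21] g -0.00044972830229244307
shift cm [ 11.92 -20.58 -11.88]
```

```bash
python3 -m handwheel '[2,-3.5,0,0,0,0,0, 4,-7,0,0,0,0,0, 6,-10.5,-2,0,0,0,0, 8,-14,-4,0,0,0,0, 10,-17,-6,0,0,0,0, 11.9,-20.6,-8,0,0,0,0, 11.9,-20.6,-11.9,0,0,0,0, 11.9,-20.6,-11.9,0,0,0,0]'; python3 n.py .0029 .0518 .102
python3 - <<'E'
from h import *
a=read_camera('scene')[150:330,240:460,::-1]; cv2.imwrite("pics/s2.png",cv2.resize(a,None,fx=3.3,fy=3.3,interpolation=cv2.INTER_CUBIC))
E
```

```text
t: 1.43
eef_pos: [0.5908, 0.106, 0.1237]
tool_rot: [-0.002, 0.648, 0.762, -0.005]
contact_force: [-2.0, 0.4, -1.4]
gripper_width: -0.004
t 1.4333 p [0.5908 0.106  0.1237] rel disc (chest) [0.0016 0.0457] toolx hdg 99.2 z [-0.011 -0.005 -1.   ] F [-2.01  0.37 -1.44] g -0.003906268761739624
shift cm [ 0.3   0.55 -2.17]
```

View pics/s2.png

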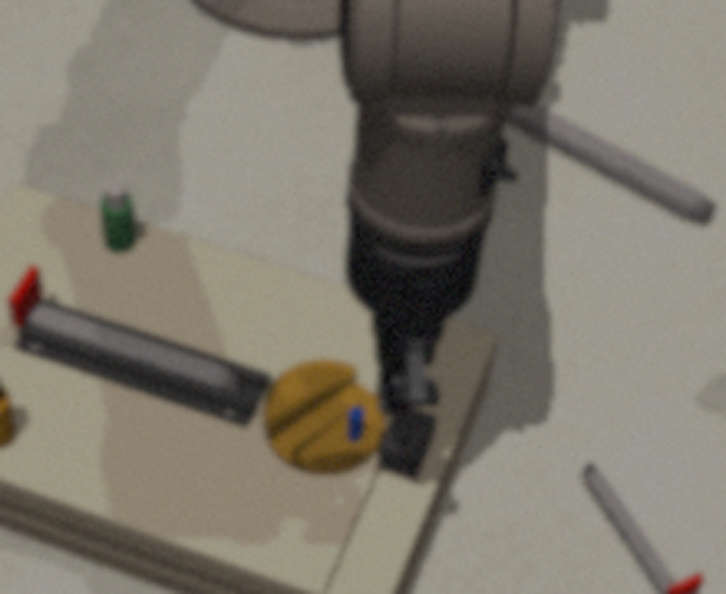

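The view shows the closed fingertip at about (425,395), just over the keeper. The knob at (355,420) hasn't been touched. Lower beside it.

```bash
python3 -m handwheel '[0.3,0.6,0,0,0,0,0, 0.3,0.6,-0.8,0,0,0,0, 0.3,0.6,-1.6,0,0,0,0, 0.3,0.6,-2.1,0,0,0,0, 0.3,0.6,-2.1,0,0,0,0]'; python3 n.py .0164 .0249 .102
```

```text
t: 1.9
eef_pos: [0.5932, 0.1157, 0.1041]
tool_rot: [-0.003, 0.646, 0.763, -0.005]
contact_force: [-0.0, -0.1, 0.5]
gripper_width: -0.003
t 1.9 p [0.5932 0.1157 0.1041] rel disc (chest) [0.0011 0.0556] toolx hdg 99.5 z [-0.011 -0.004 -1.   ] F [-0.05 -0.1   0.51] g -0.0034375408949617456
shift cm [ 0.57 -3.38 -0.21]
```

```bash
python3 -m handwheel '[0.1,-0.5,-0.2,0,0,0,0, 0.2,-1.0,-0.2,0,0,0,0, 0.3,-1.5,-0.2,0,0,0,0, 0.35,-2.0,-0.2,0,0,0,0, 0.45,-2.5,-0.2,0,0,0,0, 0.55,-3.0,-0.2,0,0,0,0, 0.6,-3.5,-0.2,0,0,0,0, 0.6,-3.5,-0.2,0,0,0,0]'; python3 n.py .0218 .0144 .102
```

```text
t: 2.57
eef_pos: [0.5999, 0.0794, 0.1026]
tool_rot: [-0.002, 0.647, 0.763, -0.004]
contact_force: [0.8, 0.3, 0.5]
gripper_width: -0.001
t 2.5667 p [0.5999 0.0794 0.1026] rel disc (chest) [0.018  0.0229] toolx hdg 99.4 z [-0.01  -0.004 -1.   ] F [0.8  0.26 0.46] g -0.0010184581053801233
shift cm [ 0.11 -0.92 -0.06]
```

```bash
python3 -m handwheel '[0,-0.3,0,0,0,0,0, 0.1,-0.6,0,0,0,0,0, 0.1,-0.8,0,0,0,0,0, 0.1,-0.8,0,0,0,0,0]'; python3 n.py;  python3 - <<'E'
from h import *
a=read_camera('scene')[150:330,240:460,::-1]; cv2.imwrite("pics/s3.png",cv2.resize(a,None,fx=3.3,fy=3.3,interpolation=cv2.INTER_CUBIC))
E
```

```text
t: 2.9
eef_pos: [0.6004, 0.0704, 0.1026]
tool_rot: [-0.003, 0.647, 0.762, -0.005]
contact_force: [-1.0, -0.4, 0.1]
gripper_width: -0.001
t 2.9 p [0.6004 0.0704 0.1026] rel disc (chest) [0.0211 0.0144] toolx hdg 99.4 z [-0.011 -0.004 -1.   ] F [-1.05 -0.4   0.06] g -0.0013239263376384012
```

View pics/s3.png

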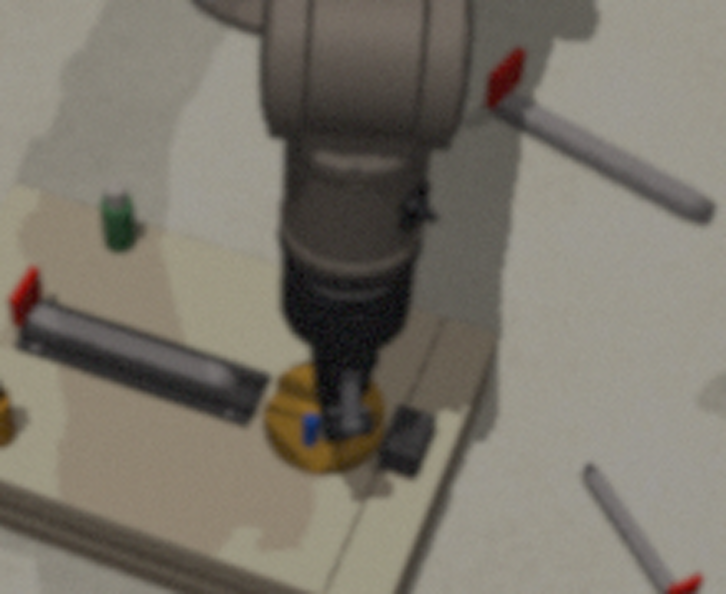

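The knob at (312,428) has come round and the slot looks nearly lined up. Back off, rise, and head for the plate, then check from above.

```bash
python3 -m handwheel '[-0.2,1,0,0,0,0,0, -0.3,1.6,1,0,0,0,0, -0.3,1.6,4,0,0,0,0, -0.3,1.6,8,0,0,0,0, -3,-2,10,0,0,-7,0, -5,-6,10,0,0,-13,0, -7,-10,10,0,0,-19,0, -8,-14,10,0,0,-26.5,0]'; python3 -m handwheel '[-1,-4,0,0,0,-2,0, -1.5,-8,0,0,0,-4,0, -1.5,-12,0,0,0,-4,0, -1.5,-12,0,0,0,-4,0]'; python3 n.py 0 -.255 .14;  python3 - <<'E'
from h import *
a=read_camera('top')[145:293,245:435,::-1]; cv2.imwrite("pics/t4.png",cv2.resize(a,None,fx=4,fy=4,interpolation=cv2.INTER_CUBIC))
E
```

```text
t: 3.62
eef_pos: [0.5229, -0.0576, 0.2038]
tool_rot: [-0.004, 0.804, 0.595, -0.003]
contact_force: [0.6, -1.3, -0.4]
gripper_width: 0.002
t: 3.95
eef_pos: [0.5065, -0.1861, 0.2056]
tool_rot: [-0.001, 0.827, 0.562, -0.003]
contact_force: [0.8, -0.5, 0.8]
gripper_width: 0.0
t 3.95 p [ 0.5065 -0.1861  0.2056] rel disc (chest) [ 0.0059 -0.2584] toolx hdg 68.5 z [-0.007 -0.002 -1.   ] F [ 0.76 -0.54  0.83] g 0.00023264122196155594
shift cm [-0.46  0.49 -6.56]
```

View pics/t4.png

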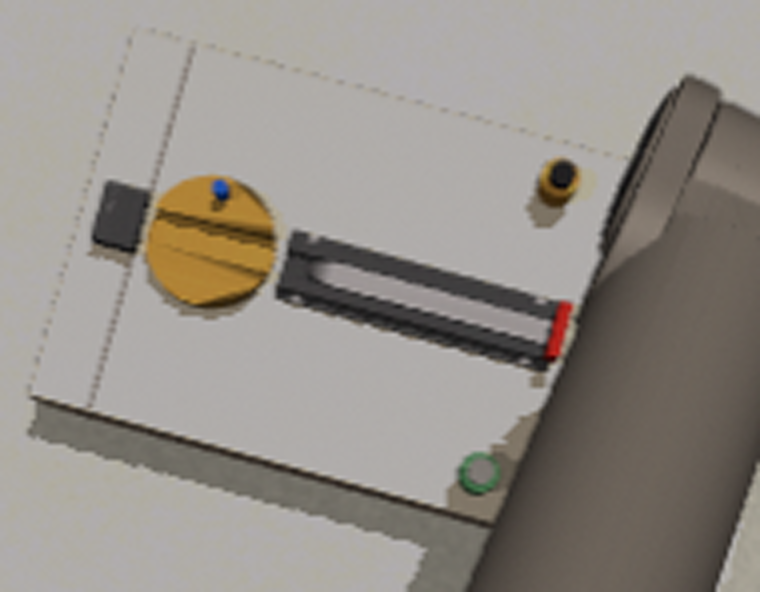

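The knob is at (221,188). The slot edges run from (157,212) to (273,241) and from (152,243) to (270,278), and the guide's wall edges from (295,232) to (556,300), so they are nearly parallel. Compute the angle.

Run:
```python
from h import *
def hd(a,b,z):
    d=w('top',T(a),z)-w('top',T(b),z); return np.degrees(np.arctan2(d[1],d[0])).round(2)
print('guide',hd((295,232),(556,300),.085),hd((280,297),(548,368),.085))
print('slot',hd((157,212),(273,241),.09),hd((152,243),(270,278),.09))
print('edges',hd((137,28),(717-98,185-26),.07),hd((33,398),(618,557),.07))
k=w('top',T((221,188)),.116)[:2];k0=w('top',T((174,202)),.116)[:2];c=w('top',T((210,240)),.09)[:2]
for q in(k,k0):print('knob',np.degrees(np.arctan2(*(q-c)[::-1])),np.hypot(*(q-c)))
# plate centre & axis line
for p in [(572,304),(562,360)]: print(w('top',T(p),.117)[:2].round(4))
```

```text
guide 73.94 73.75
slot 74.42 71.97
edges 73.13 73.5
knob -17.298772519923425 0.02860428281956597
knob 45.65070187988419 0.0278804789254807
[ 0.5274 -0.1541]
[ 0.4939 -0.1471]
```

Aligned to within about 1°. Lower behind the plate.

```bash
python3 -m handwheel '[-0.6,0,-2,0,0,5,0, -0.6,0,-4.5,0,0,5,0, -0.6,0,-7,0,0,5,0, -0.6,0,-9,0,0,5,0, -0.6,0,-10.6,0,0,5,0, -0.6,0,-10.6,0,0,5,0]'; sed -i 's/D=.*/D=np.array([.5755,.0628]);yaw=-.288/' n.py; python3 n.py 0 -.2235 .099
python3 - <<'E'
from h import *
a=read_camera('scene')[170:320,180:400,::-1]; cv2.imwrite("pics/s5.png",cv2.resize(a,None,fx=3.6,fy=3.6,interpolation=cv2.INTER_CUBIC))
E
```

```text
t: 4.5
eef_pos: [0.4999, -0.1793, 0.0965]
tool_rot: [-0.005, 0.8, 0.6, -0.005]
contact_force: [-0.0, 0.7, 0.4]
gripper_width: 0.001
t 4.5 p [ 0.4999 -0.1793  0.0965] rel disc (chest) [-0.0037 -0.2536] toolx hdg 73.8 z [-0.013  0.002 -1.   ] F [-0.02  0.68  0.38] g 0.001418919459009311
shift cm [1.21 2.78 0.25]
```

View pics/s5.png

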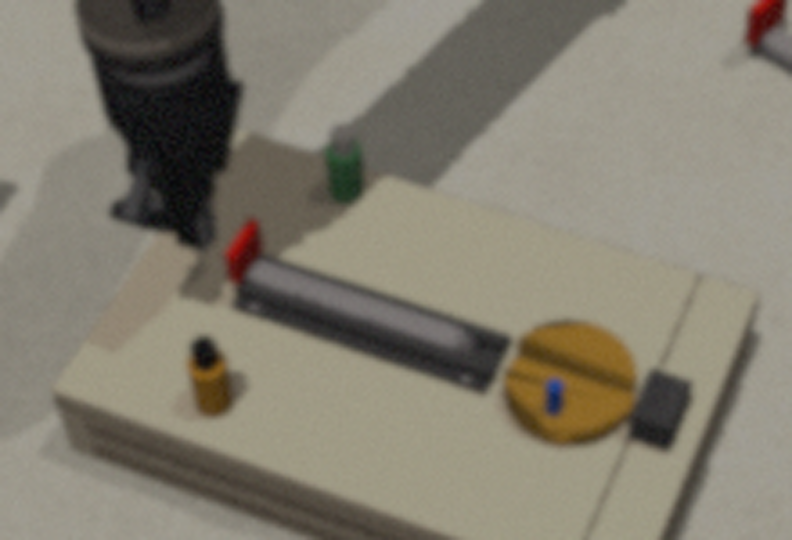

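The fingertip is at about (195,240), behind the red plate (245,250) and centred on it. The slot lines up with the bar. Start pushing gently.

```bash
python3 -m handwheel '[0.3,0.5,0.2,0,0,0,0, 0.5,1.0,0.2,0,0,0,0, 0.7,1.5,0.2,0,0,0,0, 0.85,1.9,0.2,0,0,0,0, 1.0,2.3,0.2,0,0,0,0, 1.1,2.7,0.2,0,0,0,0, 1.2,3.1,0.2,0,0,0,0, 1.3,3.5,0.2,0,0,0,0]'; python3 n.py 0 -.108 .099
python3 -m handwheel '[0.15,0.5,0,0,0,0,0, 0.3,1.0,0,0,0,0,0, 0.45,1.5,0,0,0,0,0, 0.6,2.0,0,0,0,0,0, 0.75,2.5,0,0,0,0,0, 0.9,3.0,0,0,0,0,0, 1.05,3.5,0,0,0,0,0, 1.2,4.0,0,0,0,0,0]'; python3 n.py 0 -.108 .099
```

```text
t: 5.22
eef_pos: [0.514, -0.1454, 0.1004]
tool_rot: [-0.003, 0.8, 0.6, -0.004]
contact_force: [-0.5, -4.0, 3.6]
gripper_width: 0.002
t 5.2167 p [ 0.514  -0.1454  0.1004] rel disc (chest) [ 2.000e-04 -2.171e-01] toolx hdg 73.7 z [-0.01  0.   -1.  ] F [-0.55 -3.96  3.62] g 0.0023527953064938303
shift cm [ 3.08 10.47 -0.14]
t: 5.88
eef_pos: [0.5262, -0.105, 0.1004]
tool_rot: [-0.003, 0.8, 0.6, -0.004]
contact_force: [-0.2, -3.6, 2.9]
gripper_width: -0.0
t 5.8833 p [ 0.5262 -0.105   0.1004] rel disc (chest) [ 0.0004 -0.1749] toolx hdg 73.7 z [-0.01  0.   -1.  ] F [-0.19 -3.65  2.91] g -0.00042558515300667235
shift cm [ 1.87  6.43 -0.14]
```

Steady force of about 4 N, and the nose is already inside the disc. Continue.

```bash
python3 -m handwheel '[0.15,0.5,0,0,0,0,0, 0.3,1.0,0,0,0,0,0, 0.45,1.5,0,0,0,0,0, 0.6,2.0,0,0,0,0,0, 0.75,2.5,0,0,0,0,0, 0.9,3.0,0,0,0,0,0, 1.05,3.5,0,0,0,0,0, 1.2,4.0,0,0,0,0,0]'; python3 n.py 0 -.108 .099
python3 -m handwheel '[0.1,0.4,0,0,0,0,0, 0.2,0.8,0,0,0,0,0, 0.4,1.2,0,0,0,0,0, 0.5,1.5,0,0,0,0,0, 0.55,1.8,0,0,0,0,0, 0.6,2.1,0,0,0,0,0]'; python3 n.py 0 -.108 .099
```

```text
t: 6.55
eef_pos: [0.5383, -0.0646, 0.1005]
tool_rot: [-0.003, 0.8, 0.6, -0.004]
contact_force: [0.2, -4.2, 3.1]
gripper_width: -0.001
t 6.55 p [ 0.5383 -0.0646  0.1005] rel disc (chest) [ 0.0005 -0.1327] toolx hdg 73.7 z [-0.01 -0.   -1.  ] F [ 0.18 -4.19  3.07] g -0.001280646138872091
shift cm [ 0.65  2.39 -0.15]
t: 7.05
eef_pos: [0.5445, -0.0438, 0.1006]
tool_rot: [-0.003, 0.8, 0.6, -0.004]
contact_force: [0.1, -6.9, 3.5]
gripper_width: -0.0
t 7.05 p [ 0.5445 -0.0438  0.1006] rel disc (chest) [ 0.0006 -0.111 ] toolx hdg 73.7 z [-0.01  -0.001 -1.   ] F [ 0.14 -6.94  3.55] g -1.933112759685758e-05
shift cm [ 0.03  0.31 -0.16]
```

Small steps now, until the force shows the stop.

```bash
python3 -m handwheel '[0.05,0.15,0,0,0,0,0, 0.1,0.3,0,0,0,0,0, 0.1,0.3,0,0,0,0,0]'; python3 n.py; python3 -m handwheel '[0.05,0.1,0,0,0,0,0, 0.1,0.25,0,0,0,0,0, 0.1,0.25,0,0,0,0,0]'; python3 n.py
```

```text
t: 7.3
eef_pos: [0.5452, -0.0418, 0.1006]
tool_rot: [-0.002, 0.8, 0.599, -0.005]
contact_force: [-1.2, -6.9, 4.5]
gripper_width: 0.001
t 7.3 p [ 0.5452 -0.0418  0.1006] rel disc (chest) [ 0.0007 -0.1089] toolx hdg 73.6 z [-0.01  -0.002 -1.   ] F [-1.22 -6.89  4.47] g 0.000825593317099299
t: 7.55
eef_pos: [0.5453, -0.0417, 0.1007]
tool_rot: [-0.002, 0.801, 0.599, -0.006]
contact_force: [-2.8, -10.2, 5.8]
gripper_width: -0.003
t 7.55 p [ 0.5453 -0.0417  0.1007] rel disc (chest) [ 0.0007 -0.1088] toolx hdg 73.5 z [-0.012 -0.004 -1.   ] F [ -2.77 -10.18   5.85] g -0.0029814998170922436
```

The fingertip stopped at the expected home position (-0.1088 against -0.108) while the force climbed to 10 N. Back off, rise, and move the arm aside.

```bash
python3 -m handwheel '[-0.3,-1,0,0,0,0,0, -0.8,-2.7,0,0,0,0,0, -0.8,-2.7,2,0,0,0,0, -0.8,-2.7,6,0,0,0,0, -0.8,-2.7,10,0,0,0,0, -1.5,-6.5,12,0,0,0,0, -2,-10.5,12,0,0,0,0, -2.5,-14.5,12,0,0,0,0]'; python3 -m handwheel '[0,-4,0,0,0,0,0, 0,-7,0,0,0,0,0, 0,-7,0,0,0,0,0, 0,-7,0,0,0,0,0]'; python3 n.py;  python3 - <<'E'
from h import *
a=read_camera('top')[145:293,245:435,::-1]; cv2.imwrite("pics/t6.png",cv2.resize(a,None,fx=4,fy=4,interpolation=cv2.INTER_CUBIC))
a=read_camera('scene')[:,:,::-1]; cv2.imwrite("pics/s6.png",a)
E
```

```text
t: 8.22
eef_pos: [0.5212, -0.1862, 0.2222]
tool_rot: [-0.002, 0.8, 0.6, -0.004]
contact_force: [-0.9, -0.1, -0.0]
gripper_width: 0.005
t: 8.55
eef_pos: [0.5204, -0.2572, 0.2217]
tool_rot: [-0.002, 0.801, 0.599, -0.004]
contact_force: [-0.6, 1.0, -0.7]
gripper_width: -0.001
t 8.55 p [ 0.5204 -0.2572  0.2217] rel disc (chest) [ 0.038  -0.3225] toolx hdg 73.6 z [-0.009 -0.001 -1.   ] F [-0.62  0.97 -0.75] g -0.0010256827151915167
```

View pics/t6.png

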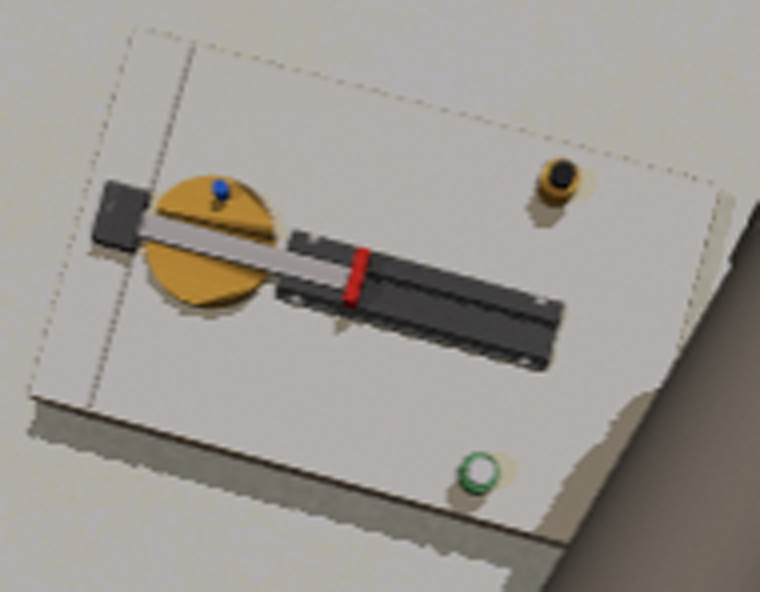

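View pics/s6.png

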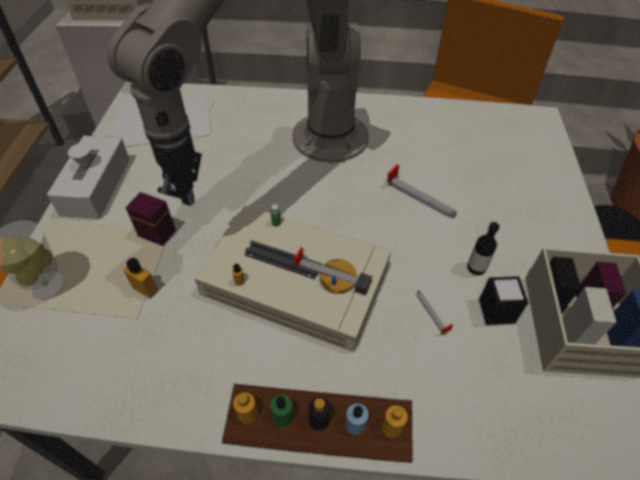

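The bar lies through the disc and into the keeper. Its visible length, from (143,225) to (350,275), is 213 px, about 133 mm, which is what fully home should show. The vials, bottles and cartons stand where they were, and the hand is clear.

```bash
python3 -c "
from station import *
print(hand_in())"
```

```text
the job is handed in; nothing more can be done
None
```

The chest is locked and the job is handed in, at about 8.7 s of the 51 s allowed. Handing in reports no verdict.

- **Disc:** I pushed the blue knob clockwise with the closed fingertip until it stood on the chest's +x side. The top camera then showed the slot lined up with the bar to within about 1°.
- **Bar:** I pushed the middle-sized bar by its red plate, through the disc and into the keeper. It took about 4 to 7 N. At the end it stopped and the force rose to about 11 N, within 1 mm of the expected home position.
- **Last checks:** The part of the bar showing between keeper and plate measures about 133 mm, as it should when fully home. In the final pictures the vials, bottles and cartons are standing where they were. The hand is clear, with about 1 N of noise on the force reading.
- **Disagreements:** The scene camera's chest corners were up to 13 mm out, because I read them roughly. I used the top camera's fit instead, and everything that followed agreed with it.
- **Pictures:** I viewed 10, the full budget.

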